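# Press a label holder home behind the paint shelf's lip and keep it pressed

## Task

The orange paint's place in the bench-top paint cabinet needs its label. Pull the cabinet's clear front screen fully down by its handle, then take the grey label holder with the orange label from the bench and, label towards you, push its tongue down behind the metal lip of the shelf edge, centred in front of the orange bottle, past the spring until it is fully home on the bed of the channel. Do not let go: finish still gripping the holder and pressing it firmly down, so that its screws can be driven, with the screen left down and the three front paint bottles left standing where they are.

Things in the scene. Friction and masses are not known exactly. Their poses are not given: they have to be found in the camera images.
- cabinet: Wooden paint cabinet fixed on the bench, 286 mm wide, lid standing open behind, no roof. Its x points front to back, y left seen from the front, z up; origin on the bench under the middle of the label channel. Mm in its frame: inner sides y +-135, x -46 to 150, z up to 190; shelf top z 106 from x 5 to 142, with three bays centred y 70, 0, -70; open lid behind x 153 to z 330.
- lip_mid (a point): Top middle of the aluminium lip along the shelf's front edge: cabinet x -9 to -5 mm, rounded top at z 113 mm, full width. Right behind it lies the label channel, open at the top: x -5 to +5 mm, bed at z 84 mm; its back wall is the shelf board (top z 106 mm). This point is at cabinet x -7, y 0, z 113 mm.
- rail_bed: The channel's bed, a dark strip 10 x 270 mm, top at z 84 mm, on which the holder's tongue lands. Its origin and axes are the cabinet's (origin on the bench, not on the strip).
- spring_1 (a joint): Steel spring bead of the middle bay (each bay has one): 6 mm thick, 46 mm long, in the channel at z 98.5 mm, leaving 3.5 mm between lip and bead. 0 = at rest, positive = pushed backwards, m, up to 0.006; 6 N at rest, 2 N more per mm. A tongue lying against the lip goes down past it with about 6 to 15 N and snaps in over the last 3 mm. Above z 101 mm the channel is free.
- screen (a joint): Clear screen in an aluminium frame, 85 mm high, sliding vertically in front of the shelf edge (cabinet x -40 to -32 mm). 0 = fully up (top edge z 180 mm, before lip and bottles), positive = lowered, m; stop at 0.078 = fully down (top edge z 102 mm, below the lip). Stays where left; moving it down takes about 3 N.
- screen_handle (a point): Middle of the handle bar of the screen: round steel bar about 10 mm thick, 100 mm long along the cabinet's y, 35 mm in front of the frame (cabinet x -75 mm), free to pinch from above. z 174 mm with the screen up, 96 mm fully down; moves with it.
- label_holder: Grey plastic clip-on label holder, 50 mm wide (y), 21 deep (x), 73 high, light, standing loose on the bench, orange and white label on its -x side. Origin: middle of the foot of its rear tongue, z up. Mm: tongue x -2.5 to 2.5, z 0 to 30, lowest 8 mm tapered at the back to x 0; front skirt x -18.5 to -14.5, z 0 to 31; bridge z 30 to 35; label panel (grip here) x -11.5 to -1.5, z 35 to 73.
- home_mid (a point): Where the origin of the holder would be if fully home in the middle bay, against the lip on the channel's bed: cabinet x -2.5, y 0, z 84 mm (in the other bays y +-70 mm). Home, the holder's axes lie along the cabinet's, its skirt hangs in front of the lip and a groove across the back of its tongue (z 11 to 18 mm) takes the spring.
- orange_bottle: Paint bottle with orange body and black cap, 28 mm diameter, 60 mm high, loose, standing on the shelf in one of the three bays (cabinet x about 65 mm, centred in the bay within 2 mm); origin at its underside.
- green_bottle: The same with olive green body and white cap, in another bay.
- blue_bottle: The same with blue body and black cap, in another bay.
Not all that is in view belongs to the job. Several things have the shape of the label_holder; the one meant has the colours described above.

How it is judged (in metres and radians):
On the way, in this order (a step that is already met when the one before it is completed fails the run):
1. the screen is fully down (value of joint screen above 0.072 m), for 0.2 s.
2. the holder is lifted off the bench in the fingers (height (world z) of label_holder above 0.02 m and contact force between the fingers and label_holder above 1 N), for 0.2 s.
3. the tongue is home on the channel bed (height (world z) of label_holder below 0.0865 m and contact force between label_holder and rail_bed above 3 N), for 0.2 s.
At the end, for the whole second after the job is handed in: Screen at least 72 mm down; the holder's tongue behind the lip, its foot within 2.5 mm of the bed, upright and along the rail within 0.12 rad, in front of the orange bottle (centred within about 15 mm); the fingers still hold it (over 2 N) and press it on the bed with more than 3 N; at rest (value of joint screen above 0.072 m and x of label_holder in the frame of cabinet between -0.0055 and 0.0015 m and z of label_holder in the frame of cabinet between 0.0815 and 0.0865 m and horizontal distance between label_holder and orange_bottle below 0.0715 m and angle between label_holder's own z axis and vertical below 0.12 rad and angle between the y axis of label_holder and the y axis of cabinet, either way round below 0.12 rad and contact force between label_holder and rail_bed above 3 N and contact force between the fingers and label_holder above 2 N and linear speed of label_holder below 0.02 m/s); the arm keeps its last pose, push and grip.
It fails at once if a front paint bottle is shifted by more than 15 mm or tipped (distance of any of orange_bottle, green_bottle, blue_bottle from where it was at the start of the episode above 0.015 m or angle between any of orange_bottle, green_bottle, blue_bottle's own z axis and vertical above 0.4 rad).
It also fails if it takes over 58 s, if anything falls off the work surface, if the arm or the gripper's body presses on something with over 40 N, if the wrist force passes 120 N, or if a joint passes its speed limit or range.

## Robot

A 6-joint arm with a two-finger parallel gripper is mounted at the origin on a cart in front of the work surface, level with it; the furniture and walls round the work are solid. World frame = base frame: x ahead of the robot, y to its left, z up, the work surface at z = 0. Lengths are in mm, angles in rad, forces in N, time in s.
With the tool pointing down it reaches from about 350 to 975 mm from the base axis. Payload 7.1 kg.
Tool frame: the origin (TCP) lies midway between the tips of the shut fingers; the grasp point (between the pads) lies 19 mm behind it (ctrl.grip_depth is the distance from the TCP to the grasp point, in mm); z points along the fingers, y is the line along which they close (so a half turn about z gives the same grasp; the last joint's range is limited). The gripper opens to 88 mm and grips with 3 to 60 N. Pads are 20 mm wide; open, the fingers measure 115 mm over their backs; the gripper's body (75 mm by 178 mm) begins 61 mm behind the grasp point.
Start: joints at [-1.338, 0.423, 1.63, -0, 1.089, -0.019], TCP at [155.736, -605.269, 222.675] pointing down, gripper open.
Joint ranges: [-3, 3], [-0.9, 2.11], [0.09, 2.58], [-1.31, 4.45], [0.11, 2.69], [-2.54, 2.54]. Speed limits (rad/s): [2.39, 2.39, 3.01, 3.14, 3.14, 3.14].

## Interface

Orientations are given as a rotation vector (axis times angle).
In Python, from workcell import ctrl, cams gives the robot as it stands.
- The arm moves only by the tool move_arm, never from a script. Its argument "steps" is a list of rows, each a list of 3 entries, a list of its own where there are three numbers: the shift along the tool's x, y, z in units of 25 mm (1.0 is 25 mm), then the turn about the tool's z in units of 5 degrees (1.0 is 5 degrees), then the closure, from 0 (fully open) to 1 (shut). A call has 1 to 20 rows; each row shifts and turns the commanded pose from where the row before left it, along the tool's axes as they then stand; what a row does not reach is not made up. A row lasts 1/12 s, in which the tool goes at most 41.7 mm and 7.16 degrees, less where a joint would pass 70% of its speed; a pose out of reach is approached as far as the arm can. A call is refused whole if a number of a shift passes 1 or a number of a turn 1, either way. A call with a gripper value outside its range is refused whole. The fingers move at their own pace and stop on an object; the grip force is fixed at half the most. Time passes only in rows, so rows that do not move let the fingers close. It gives the time, the measured TCP pose, the force, the opening and the grip force at its end, in the units of the state.
- ctrl.get_obs(): the state, without advancing time (a new reading comes with each control period).
- cams.get_image(name): name is "scene" or "top" or "wrist"; returns a dict with "image" (400x640x3 uint8, red, green, blue), "camera_matrix" (3x3 intrinsics, pixels), "xyz" and "rotation" of the camera in the world; the wrist camera has in their place "mount" (4x4, takes a point from camera to tool coordinates, whose origin is the TCP and whose axes are the flange's). Camera axes: x right, y down, z forward; pixel columns grow to the right and rows downward; lengths in mm; the calibration is good to about 2 mm. A picture is of the moment at which its call begins: read the wrist's pose just before it. There is no depth.
- ctrl.close_job(): hands the job in; it is judged then, once.
Trained networks look in the newest picture that a camera, given by its name, has taken for a name from the list of things; names that differ only in an ending like _2 or _b are one class to them, and where a whole thing is asked for, a point or a joint stands for the part that bears it (a point fixed in the world has none). Each returns a list of dicts, best first, with "p" (0 to 1); they miss things now and then, are a little off and sometimes report something else, mostly with a low value. They report only what shows in the picture. A call takes as long as a camera call. They do not tell look-alikes from the thing itself.
- cams.boxes_of(camera, thing): "rect" ([centre column, centre row, width, height] in pixels, round what is visible of it).
- cams.cut_out(camera, thing): "pixels" (400x640 bool, what is visible of it) and "rect" ([centre column, centre row, width, height] in pixels, round what is visible of it).
The state is a dict: "t": time; "qpos": joint angles; "qvel": joint speeds; "joint_torque": joint torques, N m; "ee_pos": TCP position; "orientation": TCP orientation; "ft_force": force on the tool from outside, world axes, zero at the start; "moment": the same for the moment, N m; "width": finger opening in mm; "grasp_force": force on a finger pad.
Only numpy, scipy, OpenCV 4.12 (cv2) and the standard library are available. Lean on these libraries where they do the work, as an engineer would, in place of code of your own. Each camera call takes 0.05 s, during which the arm holds its last target. There are 200 camera calls.

## Working session

There is one attempt and no reset: what is moved stays moved. The work goes in short steps, Python scripts to look and compute and a tool call to move; the robot and the scene stay as the last step left them, time stands still between calls to the robot, and variables do not carry over. Pictures are saved under pics/ and viewed, at most 10 in all, crops included, and the job is handed in when it is done.

Besides the shell and the picture viewer there is one more tool, called as name(argument=value, ...), one argument or row to a line, values as JSON. move_arm: Moves the arm, as the interface text tells. Its arguments: {"type":"object","properties":{"steps":{"type":"array"}},"required":["steps"]}

```bash
mkdir -p pics && ls && cat > h.py <<'E'
import numpy as np, cv2
from scipy.spatial.transform import Rotation as R
from workcell import ctrl, cams
def save(n,im): cv2.imwrite('pics/'+n+'.png', cv2.cvtColor(im,cv2.COLOR_RGB2BGR))
E
python3 - <<'E'
from h import *
o=ctrl.get_obs(); print(o)
ims=[]
for c in ['scene','top']:
    d=cams.get_image(c); ims.append(d); save(c+'0',d['image'])
    print(c,d['camera_matrix'].tolist() if hasattr(d['camera_matrix'],'tolist') else d['camera_matrix'],d['xyz'],np.round(d['rotation'],4).tolist())
    for t in ['cabinet','screen_handle','label_holder','orange_bottle','green_bottle','blue_bottle','lip_mid']:
        print(t,[(np.round(b['rect']).tolist(),round(b['p'],2)) for b in cams.boxes_of(c,t)])
E
```

```text
pics
{'t': 0.0, 'qpos': array([-1.33793835e+00,  4.23819692e-01,  1.63068673e+00, -2.59683182e-05,
        1.08860621e+00, -1.89603824e-02]), 'qvel': array([ 0.00147898, -0.00041179, -0.00030296, -0.00037848,  0.00031477,
       -0.0003821 ]), 'joint_torque': array([-2.81791465e-03, -5.44627047e+01, -2.73660815e+01,  6.42630877e-02,
        2.28394236e-02, -1.10833398e-04]), 'ee_pos': array([ 155.64161486, -604.73446736,  221.9161898 ]), 'orientation': array([-3.11522421e+00, -3.94340360e-01,  2.90643026e-04]), 'ft_force': array([-0.13166224,  0.52489445, -0.50289185]), 'moment': array([ 0.01938679, -0.01156596,  0.01075564]), 'grasp_force': 0.0, 'width': 87.6738689185049}
scene [[454.6277327540219, 0.0, 318.0546693221041], [0.0, 454.6277327540219, 200.6084520448567], [0.0, 0.0, 1.0]] [ 33.67465136 407.48160692 919.38849949] [-1.0161, 2.4764, -0.9817]
cabinet [([377.0, 133.0, 138.0, 168.0], 0.89)]
screen_handle [([385.0, 178.0, 96.0, 37.0], 0.79), ([377.0, 133.0, 134.0, 166.0], 0.52)]
label_holder [([261.0, 330.0, 26.0, 28.0], 0.81), ([292.0, 301.0, 13.0, 37.0], 0.64)]
orange_bottle [([371.0, 147.0, 8.0, 21.0], 0.66)]
green_bottle [([349.0, 151.0, 14.0, 26.0], 0.45)]
blue_bottle [([399.0, 145.0, 16.0, 24.0], 0.7)]
lip_mid [([376.0, 133.0, 134.0, 171.0], 0.64)]
top [[373.99238565703496, 0.0, 322.5023335812891], [0.0, 373.99238565703496, 201.48304976771482], [0.0, 0.0, 1.0]] [ 457.54543693  -95.95382809 1027.92833794] [-2.1557, 2.1704, -0.1066]
cabinet [([459.0, 164.0, 206.0, 183.0], 0.8)]
screen_handle [([414.0, 220.0, 97.0, 61.0], 0.65)]
label_holder [([264.0, 244.0, 22.0, 20.0], 0.73), ([226.0, 244.0, 24.0, 12.0], 0.48)]
orange_bottle [([432.0, 185.0, 14.0, 13.0], 0.73)]
green_bottle [([407.0, 170.0, 18.0, 10.0], 0.52)]
blue_bottle [([459.0, 201.0, 19.0, 14.0], 0.54)]
lip_mid [([456.0, 164.0, 201.0, 185.0], 0.71)]
```

```bash
python3 - <<'E'
import cv2,numpy as np
a=cv2.imread('pics/scene0.png');b=cv2.imread('pics/top0.png')
A=cv2.resize(a[40:380,200:520],None,fx=1.75,fy=1.75,interpolation=3); 
B=cv2.resize(b[60:340,180:560],None,fx=2,fy=2,interpolation=3)
cv2.imwrite('pics/A.png',A);cv2.imwrite('pics/B.png',B)
E
```

```text
(no output)
```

View pics/A.png

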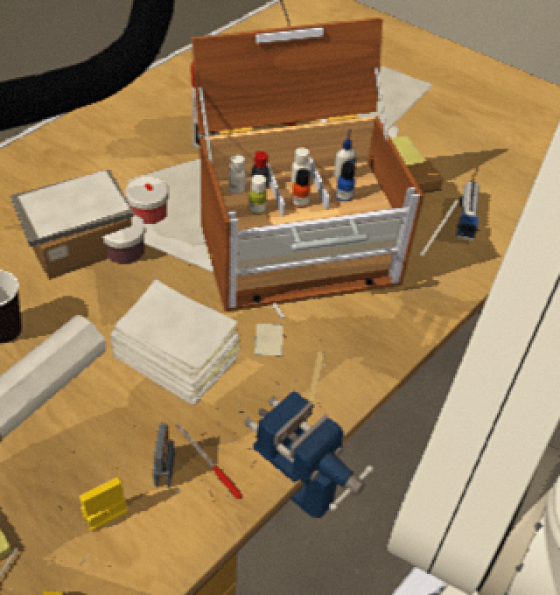

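View pics/B.png

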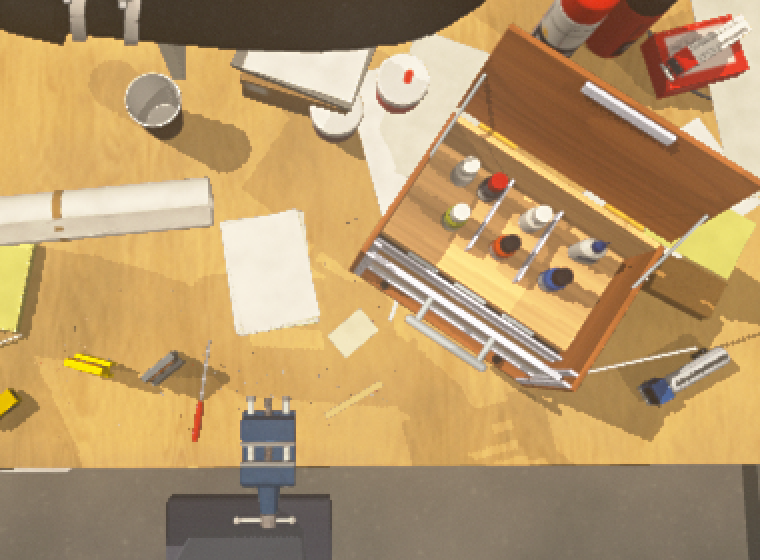

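Candidates for the holder: the grey one at scene (293,300) and top (260,243); yellow look-alikes at scene (259,328) / top (224,242), at the lower left edge (scene ~(230,380), top ~(182,262)), and other clutter. I choose the grey one and check it in a close crop. The orange bottle, in the middle bay, is at top (432,183).

```bash
python3 - <<'E'
import cv2,numpy as np
a=cv2.imread('pics/scene0.png');b=cv2.imread('pics/top0.png')
f=lambda im,x0,y0,w,h,s:cv2.resize(im[y0:y0+h,x0:x0+w],None,fx=s,fy=s,interpolation=2)
P=np.zeros((600,800,3),np.uint8)
P[0:300,0:240]=f(a,273,275,40,50,6)
P[0:300,240:480]=f(b,240,220,40,50,6)
P[300:600,0:360]=f(a,310,150,120,100,3)
P[300:600,360:800]=f(b,350,170,110,75,4)[:300,:440]
cv2.imwrite('pics/C.png',P)
E
```

```text
(no output)
```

View pics/C.png

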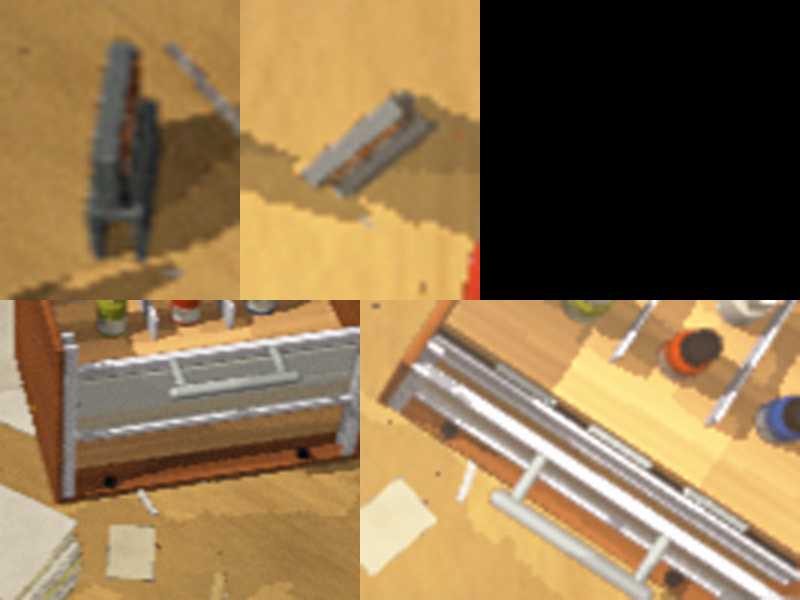

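The crop confirms it: a grey holder with an orange label on its lower-right face (the skirt side) in the top view. The screen handle's bar ends are at scene (367,181) and (409,176), and top (384,219) and (421,244). Next is the fit.

```bash
cat >> h.py <<'E'
from scipy.optimize import least_squares
K={'scene':(np.array([[454.6277,0,318.0547],[0,454.6277,200.6085],[0,0,1]]),np.array([33.67465136,407.48160692,919.38849949]),R.from_rotvec([-1.0161,2.4764,-0.9817]).as_matrix()),
'top':(np.array([[373.9924,0,322.5023],[0,373.9924,201.4830],[0,0,1]]),np.array([457.54543693,-95.95382809,1027.92833794]),R.from_rotvec([-2.1557,2.1704,-0.1066]).as_matrix())}
def proj(k,P):
    A,c,r=k; q=(np.atleast_2d(P)-c)@r@A.T; return q[:,:2]/q[:,2:]
def onz(k,uv,z):
    A,c,r=k; d=r@np.linalg.inv(A)@np.array([uv[0],uv[1],1.]); return c+d*(z-c[2])/d[2]
def pose(p,P):  # p=x,y,yaw on bench
    return R.from_euler('z',p[2]).apply(np.atleast_2d(P))+np.array([p[0],p[1],0])
def wristk():
    o=ctrl.get_obs(); d=cams.get_image('wrist'); M=np.array(d['mount'])
    Rt=R.from_rotvec(o['orientation']).as_matrix()
    return d['image'],(np.array(d['camera_matrix']),Rt@M[:3,3]+o['ee_pos'],Rt@M[:3,:3]),o
E
python3 - <<'E'
from h import *
obs=[('scene',(367.3,180.7),(-75,50,174)),('scene',(409.3,175.7),(-75,-50,174)),('top',(383.75,219.25),(-75,50,174)),('top',(421.25,244.25),(-75,-50,174)),
('top',(391.25,190.75),(1.5,70,101.5)),('top',(415,206.75),(1.5,0,101.5)),('top',(438.75,222.5),(1.5,-70,101.5))]
f=lambda p:np.concatenate([(proj(K[c],pose(p,P))[0]-uv) for c,uv,P in obs])
s=least_squares(f,[500,-300,-0.5]); print(s.x,np.degrees(s.x[2]),np.round(s.fun,1))
for n,P in [('handle',(-75,0,174)),('home',(-2.5,0,84)),('orange',(65,0,0))]: print(n,pose(s.x,P))
print('orange base top-cam cap at z166',onz(K['top'],(432.5,183),160))
for z,uv in [(73,(259.5,243.3)),(73,(240+(404-240)/6,220+100/6)),(73,(240+(311-240)/6,220+179/6))]: print(onz(K['top'],uv,z))
print(onz(K['scene'],(273+122/6,275+100/6),73))
M=cams.get_image('wrist');print(np.round(M['mount'],3).tolist(),M['camera_matrix'].tolist())
E
```

```text
[ 538.1633273  -313.87479901   -0.62698799] -35.92376557039912 [ 1.1 -4.5 -0.3 -4.4  0.2  0.1 -0.9  0.7 -1.   0.7 -1.5  0.9 -1.7  1.6]
handle [[ 477.42845098 -269.87167641  174.        ]]
home [[ 536.13883142 -312.40802826   84.        ]]
orange [[ 590.8002201 -352.0108386    0.       ]]
orange base top-cam cap at z166 [ 591.83520291 -347.17910381  160.        ]
[453.77291555  71.9947605   73.        ]
[470.42881064  52.2212866   73.        ]
[437.42267671  91.28103863  73.        ]
[451.35887048  72.90792049  73.        ]
[[-0.001, -0.967, -0.255, 69.907], [1.0, -0.001, -0.001, 0.633], [0.001, -0.255, 0.967, -162.267], [0.0, 0.0, 0.0, 1.0]] [[349.6821979867264, 0.0, 319.61828937375776], [0.0, 349.6821979867264, 202.54559905209834], [0.0, 0.0, 1.0]]
```

move_arm(
  steps=[
    [[0,0,-0.2],-0.99,0.2],
    [[0,0,-0.2],-0.99,0.4],
    [[0,0,-0.2],-0.99,0.6],
    [[0,0,-0.2],-0.99,0.6],
    [[0,0,-0.2],-0.99,0.6],
    [[0,0,-0.2],-0.99,0.6],
    [[0,0,-0.2],-0.99,0.6],
    [[0,0,-0.2],-0.99,0.6],
    [[0.95,0.13,0],0,0.6],
    [[0.95,0.13,0],0,0.6],
    [[0.95,0.13,0],0,0.6],
    [[0.95,0.13,0],0,0.6],
    [[0.95,0.13,0],0,0.6],
    [[0.95,0.13,0],0,0.6],
    [[0.95,0.13,0],0,0.6],
    [[0.95,0.13,0],0,0.6],
    [[0.95,0.13,0],0,0.6],
    [[0.95,0.13,0],0,0.6],
    [[0.95,0.13,0],0,0.6],
  ],
)

```text
t: 2.43
ee_pos: [338.8, -414.0, 262.8]
orientation: [2.799, 1.427, 0.0]
ft_force: [0.0, -0.7, 0.0]
width: 35.4
grasp_force: 0.0
```

move_arm(
  steps=[
    [[0.95,0.13,0],0,0.6],
    [[0.95,0.13,0],0,0.6],
    [[0.95,0.13,0],0,0.6],
    [[0.95,0.13,0],0,0.6],
    [[0.95,0.13,0],0,0.6],
    [[0.95,0.13,0],0,0.6],
    [[0.95,0.13,0],0,0.6],
    [[0.95,0.13,0],0,0.6],
    [[0,0,0],0,0.6],
    [[0,0,0],0,0.6],
  ],
)

```text
t: 3.27
ee_pos: [471.3, -275.7, 262.7]
orientation: [2.797, 1.43, -0.0]
ft_force: [0.0, 0.3, -1.0]
width: 35.1
grasp_force: 0.0
```

```bash
python3 - <<'E'
from h import *
im,k,o=wristk(); print(o['t'],o['ee_pos'],o['orientation'],o['width'],o['ft_force']); save('w1',im)
np.savez('w1.npz',A=k[0],c=k[1],r=k[2])
p=[538.16,-313.87,-0.627]
for n,P in [('h+',(-75,50,174)),('h-',(-75,-50,174)),('lip+',(-7,70,113)),('lip0',(-7,0,113)),('b+',(1.5,70,101.5)),('b0',(1.5,0,101.5))]: print(n,proj(k,pose(p,P)))
E
```

```text
3.2667 [ 471.25331984 -275.67928949  262.67035548] [ 2.79707153e+00  1.43014799e+00 -2.89194368e-04] 35.08712676429705 [ 0.00885887  0.31294512 -0.98512467]
h+ [[320.99366704 126.84946981]]
h- [[320.83296274 258.76323629]]
lip+ [[400.15718035  99.75798699]]
lip0 [[395.61153511 180.15179887]]
b+ [[406.84142357 100.14288872]]
b0 [[402.08678824 177.7924275 ]]
```

View pics/w1.png

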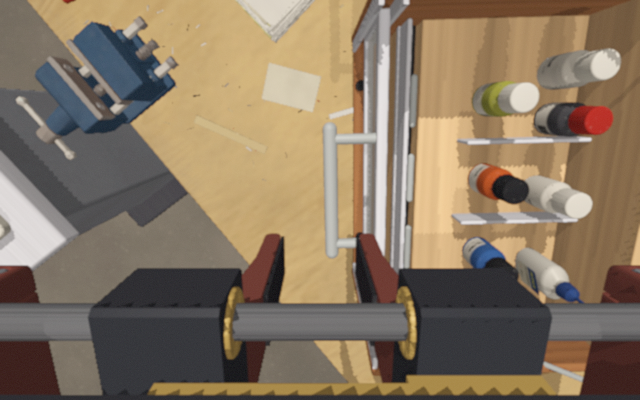

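The wrist view shows the handle bar from (331,127) to (331,255), and the spring beads at about (413,100), (410,177) and (408,238). That is 6–8 mm further along tool +y than predicted, so I'm refitting with the wrist points.

```bash
python3 - <<'E'
from h import *
d=np.load('w1.npz'); K['w']=(d['A'],d['c'],d['r'])
H=lambda s,y:(-75,y,174-s)
obs=[('scene',(367.3,180.7),50),('scene',(409.3,175.7),-50),('top',(383.75,219.25),50),('top',(421.25,244.25),-50),('w',(331,126),50),('w',(331.5,256),-50),
('top',(391.25,190.75),(1.5,70,101.5)),('top',(415,206.75),(1.5,0,101.5)),('top',(438.75,222.5),(1.5,-70,101.5)),
('w',(413,100),(1.5,70,101.5)),('w',(410,177),(1.5,0,101.5)),('w',(408,238),(1.5,-70,101.5))]
def f(p,cs=('scene','top','w')): return np.concatenate([(proj(K[c],pose(p,P if isinstance(P,tuple) else H(p[3],P)))[0]-uv) for c,uv,P in obs if c in cs])
for cs in [('scene','top','w'),('w',),('scene','top')]:
    s=least_squares(f,[538,-313,-0.6,0],args=(cs,)); print(cs,np.round(s.x,3),np.round(s.fun,1)); print(pose(s.x,[H(s.x[3],0),(-2.5,0,84)]))
im=cv2.imread('pics/w1.png'); cv2.imwrite('pics/w1c.png',cv2.resize(im[0:270,310:580],None,fx=2.2,fy=2.2,interpolation=2))
E
```

```text
('scene', 'top', 'w') [ 544.926 -316.758   -0.595   13.361] [ 0.4 -2.1 -1.8 -2.9  0.9 -1.4  0.1 -2.3 -2.5  1.2  0.1 -3.1 -0.5 -1.3
 -0.4 -1.8 -0.2 -1.9 -0.5 -1.8 -0.2 -1.  -0.5  7.8]
[[ 482.80540648 -274.7335262   160.63929107]
 [ 542.85542111 -315.35674299   84.        ]]
('w',) [ 545.941 -316.122   -0.6      3.446] [-1.1 -0.4  0.8  0.1  0.5 -3.1  0.4 -2.1 -0.4  6.8]
[[ 484.05354387 -273.75590939  170.55387312]
 [ 543.87830787 -314.71012301   84.        ]]
('scene', 'top') [ 540.554 -317.367   -0.611   18.622] [ 1.2  0.  -0.9 -0.3  0.6  0.1 -0.8 -0.4  0.1  0.1 -0.1 -0.1 -0.1  0.2]
[[ 479.13947423 -274.31751585  155.37785142]
 [ 538.50714391 -315.93157354   84.        ]]
```

View pics/w1c.png

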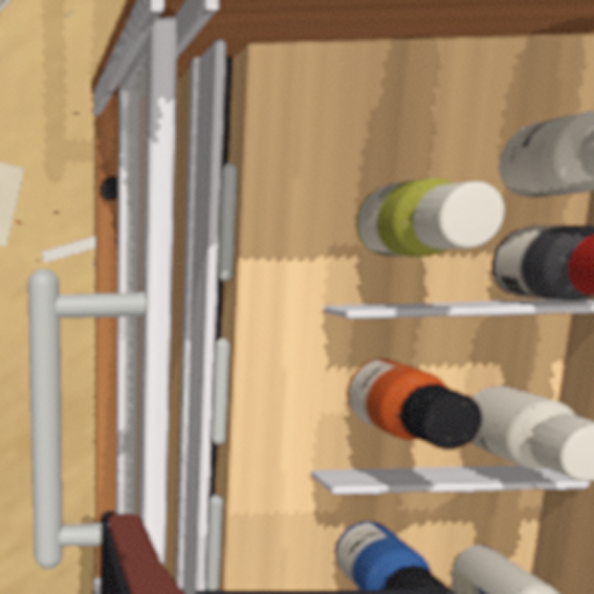

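move_arm(
  steps=[
    [[0.3,0.3,0],-0.25,0.68],
    [[0,0,0.7],0,0.68],
    [[0,0,0.7],0,0.68],
    [[0,0,0.7],0,0.68],
    [[0,0,0.7],0,0.68],
    [[0,0,0.7],0,0.68],
    [[0,0,0.7],0,0.68],
    [[0,0,0.6],0,0.68],
    [[0,0,0],0,0.68],
  ],
)

```text
t: 4.07
ee_pos: [479.5, -274.6, 139.9]
orientation: [-2.78, -1.455, 0.004]
ft_force: [-0.8, -0.3, 0.7]
width: 28.3
grasp_force: 0.0
```

move_arm(
  steps=[
    [[0,0,0],0,1],
    [[0,0,0],0,1],
    [[0,0,0],0,1],
    [[0,0,0],0,1],
    [[0,0,0],0,1],
  ],
)

```text
t: 4.48
ee_pos: [482.2, -275.5, 143.8]
orientation: [2.781, 1.456, 0.002]
ft_force: [0.2, -1.9, 2.8]
width: 10.0
grasp_force: 30.0
```

```bash
python3 - <<'E'
from h import *
im,k,o=wristk(); print(o['t'],o['ee_pos'],o['width'],o['ft_force'],o['grasp_force'])
d=cams.get_image('scene')['image']
P=np.zeros((600,640,3),np.uint8); P[:400]=im; P[400:]=cv2.resize(d[130:230,290:450],None,fx=2,fy=2)[:, :640].copy() if 0 else np.pad(cv2.resize(d[130:230,290:450],None,fx=2,fy=2),((0,0),(0,320),(0,0)))
save('w2',P)
E
```

```text
4.4833 [ 482.15794582 -275.50585693  143.82470712] 9.95011471675377 [ 0.16207818 -1.86224357  2.83643348] 29.99734193086624
```

View pics/w2.png

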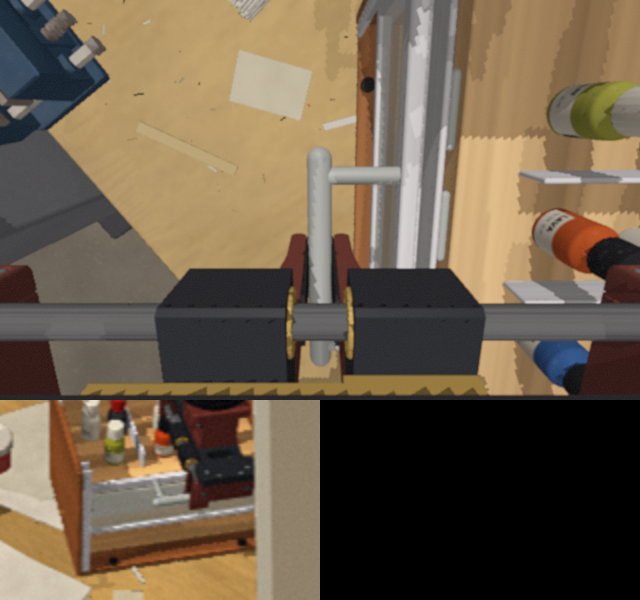

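The bar is pinched (opening 10 mm, 30 N). Pulling down.

move_arm(
  steps=[
    [[0,0,0.4],0,1],
    [[0,0,0.4],0,1],
    [[0,0,0.4],0,1],
    [[0,0,0.4],0,1],
    [[0,0,0.4],0,1],
    [[0,0,0.4],0,1],
    [[0,0,0],0,1],
  ],
)

```text
t: 5.17
ee_pos: [482.3, -275.2, 81.7]
orientation: [2.782, 1.456, 0.002]
ft_force: [5.5, -5.3, -4.6]
width: 10.2
grasp_force: 30.0
```

move_arm(
  steps=[
    [[0,0,0.2],0,1],
    [[0,0,0.2],0,1],
    [[0,0,0.2],0,1],
    [[0,0,0],0,1],
  ],
)

```text
t: 5.5
ee_pos: [482.6, -275.0, 69.6]
orientation: [2.781, 1.456, 0.003]
ft_force: [-2.3, 1.8, 27.4]
width: 10.1
grasp_force: 30.0
```

move_arm(
  steps=[
    [[0,0,0],0,1],
    [[0,0,0],0,1],
    [[0,0,-0.1],0,0.68],
    [[0,0,0],0,0.68],
    [[0,0,0],0,0.68],
    [[0,0,-0.4],0,0.68],
    [[0,0,-0.8],0,0.68],
    [[0,0,-0.9],0,0.68],
    [[0,0,-0.9],0,0.5],
    [[0,0,-0.9],0,0.3],
    [[0,0,-0.9],0,0],
    [[0,0,-0.9],0,0],
    [[0,0,-0.9],0,0],
    [[0,0,0],0,0],
    [[0,0,0],0,0],
  ],
)

```text
t: 6.75
ee_pos: [481.5, -274.8, 236.1]
orientation: [2.782, 1.457, 0.002]
ft_force: [1.4, 0.9, -0.7]
width: 71.1
grasp_force: 0.0
```

```bash
python3 - <<'E'
from h import *
im,k,o=wristk(); print(o['t'],o['ee_pos'],o['orientation'],o['width'],o['ft_force']); save('w3',im)
np.savez('w3.npz',A=k[0],c=k[1],r=k[2])
save('w3c',cv2.resize(im[0:290,290:560],None,fx=2,fy=2,interpolation=2))
E
```

```text
6.75 [ 481.52346689 -274.7890239   236.13225272] [2.78187735e+00 1.45662564e+00 1.60917915e-03] 71.11785731892495 [ 1.36523603  0.89852168 -0.70419677]
```

View pics/w3c.png

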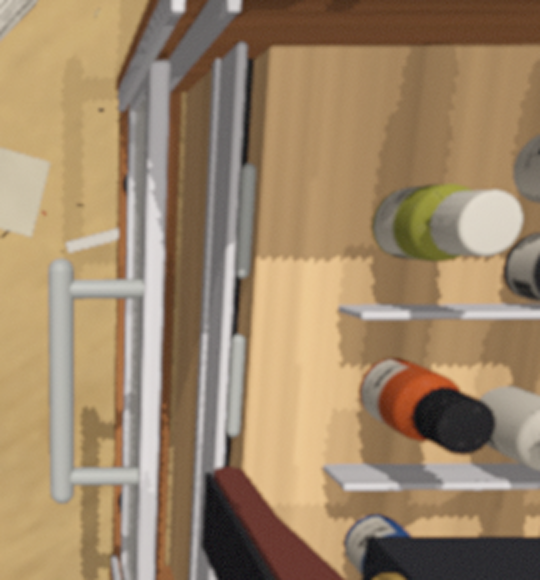

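The screen is down: the bar now shows 118 px for 100 mm, which puts it at z ≈ 97. The beads are at wrist (413,110) and (408.5,193). Fitting the cabinet pose with this view.

```bash
python3 - <<'E'
from h import *
for n in ('w1','w3'):
    d=np.load(n+'.npz'); K[n]=(d['A'],d['c'],d['r'])
b=lambda y:(1.5,y,101.5)
obs=[('w3',(321,131.5),(-75,50,96)),('w3',(321,248.5),(-75,-50,96)),('w3',(413,110),b(70)),('w3',(408.5,193),b(0)),('w1',(414.1,100),b(70)),('w1',(410,177.7),b(0))]
f=lambda p,cs,g:np.concatenate([(proj(K[c],pose(p,P))[0]-uv) for c,uv,P in obs if c in cs]+[[g*(R.from_euler('z',-p[2]).apply([482.4-p[0],-275.3-p[1],0])[0]+75)]])
for cs,g in [(('w3',),0),(('w1','w3'),0),(('w1','w3'),1)]:
    s=least_squares(f,[545,-316,-0.6],args=(cs,g)); print(cs,np.round(s.x,3),np.round(s.fun,1),pose(s.x,(-2.5,0,84)))
# lip/bead pixel widths in rectified row for cross-check
o=(R.from_rotvec([2.7818,1.4566,0.0016]).as_matrix()); print(np.degrees(np.arctan2(o[1,1],o[0,1])))
im=cv2.cvtColor(cv2.imread('pics/w3.png'),cv2.COLOR_BGR2GRAY); print(im[180:200,385:425].mean(0).astype(int))
print([proj(K['w3'],pose(s.x,(x,0,z)))[0].round(1).tolist() for x,z in [(-9,113),(-5,113),(-1.5,101.5),(4.5,101.5),(5,106)]])
E
```

```text
('w3',) [ 544.61  -318.742   -0.602] [-0.5  3.3 -0.  -3.7  0.5 -0.1 -0.  -0.  -0. ] [[ 542.54896638 -317.32671322   84.        ]]
('w1', 'w3') [ 544.577 -318.638   -0.602] [-0.6  3.1 -0.1 -3.8  0.5 -0.1 -0.1 -0.1 -0.2  0.2  0.6  0.2 -0. ] [[ 542.51682496 -317.22169763   84.        ]]
('w1', 'w3') [ 544.483 -318.588   -0.603] [-0.7  3.1 -0.3 -3.8  0.4 -0.1 -0.2 -0.1 -0.3  0.3  0.5  0.2 -0.7] [[ 542.42411234 -317.17030917   84.        ]]
-34.72530068231916
[104 103 100 102 122 163 187 168 132 118 119 119 118 127 162 198 214 211
 186 153 152 171 181 183 178 161 132 110 125 161 186 195 198 197 195 192
 191 190 191 192]
[[399.2, 196.1], [403.9, 196.1], [404.8, 192.9], [411.7, 192.9], [413.6, 194.1]]
```

move_arm(
  steps=[
    [[0.9,-0.735,0],0,0],
    [[0.9,-0.735,0],0,0],
    [[0.9,-0.735,0],0,0],
    [[0.9,-0.735,0],0,0],
    [[0.9,-0.735,0],0,0],
    [[0.9,-0.735,0],0,0],
    [[0.9,-0.735,0],0,0],
    [[0.9,-0.735,0],0,0],
    [[0.9,-0.735,0],0,0],
    [[0.9,-0.735,0],0,0],
    [[0.9,-0.735,0],0,0],
    [[0.9,-0.735,0],0,0],
  ],
)

```text
t: 7.8
ee_pos: [452.2, 74.1, 233.6]
orientation: [-2.782, -1.457, 0.005]
ft_force: [0.1, 0.3, -0.6]
width: 87.9
grasp_force: 0.0
```

move_arm(
  steps=[
    [[0,0,0],-1,0],
    [[0,0,0],-1,0],
    [[0,0,0],-1,0],
    [[0,0,0],-1,0],
    [[0,0,0],-1,0],
    [[0,0,0],-1,0],
    [[0,0,0],-1,0],
    [[0,0,0],-1,0],
    [[0,0,0],-1,0],
    [[0,0,0],-1,0],
    [[0,0,0],-1,0],
    [[0,0,0],-1,0],
    [[0,0,0],-1,0],
    [[0,0,0],-1,0],
    [[0,0,0],-1,0],
    [[0,0,0],0,0],
    [[0,0,0],0,0],
  ],
)

```text
t: 9.22
ee_pos: [452.9, 72.7, 233.9]
orientation: [-1.324, -2.847, 0.002]
ft_force: [0.4, -0.2, -0.5]
width: 87.7
grasp_force: 0.0
```

```bash
python3 - <<'E'
from h import *
im,k,o=wristk(); print(o['t'],o['ee_pos'],o['orientation'],o['width'],o['ft_force']); save('w4',im)
np.savez('w4.npz',A=k[0],c=k[1],r=k[2])
print([(np.round(b['rect']).tolist(),round(b['p'],2)) for b in cams.boxes_of('wrist','label_holder')])
print(proj(k,[453,72,73]))
save('w4c',cv2.resize(im[50:300,190:450],None,fx=2.4,fy=2.4,interpolation=2)[:600])
E
```

```text
9.2167 [452.88236733  72.7398419  233.94770348] [-1.32351184e+00 -2.84659103e+00  2.23096155e-03] 87.70612279971705 [ 0.41887301 -0.22925324 -0.48739226]
[([324.0, 182.0, 25.0, 60.0], 0.74), ([389.0, 112.0, 63.0, 43.0], 0.73)]
[[319.32223474 186.57078448]]
```

View pics/w4c.png

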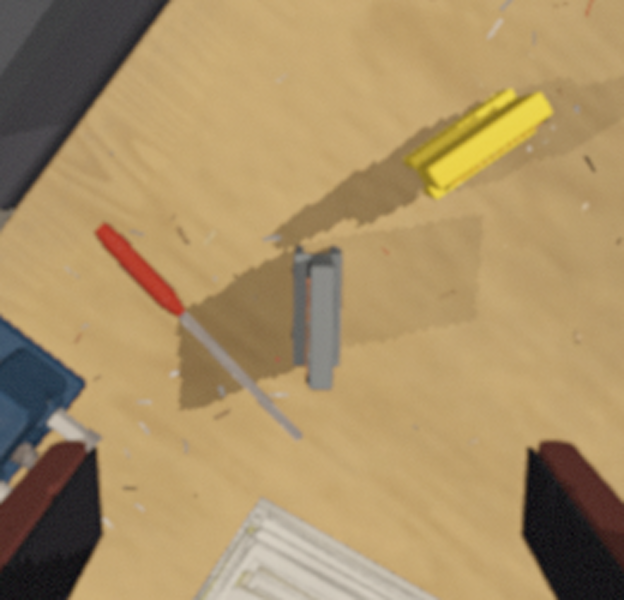

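The panel top is centred at wrist (323.8,186), aligned within 1°, with the skirt on the image left so tool +y is holder +x. The yellow look-alike at (390,110) is clear of the fingers. Going down.

move_arm(
  steps=[
    [[0,0.15,0.78],0,0],
    [[0,0,0.78],0,0.2],
    [[0,0,0.78],0,0.4],
    [[0,0,0.78],0,0.5],
    [[0,0,0.78],0,0.5],
    [[0,0,0.78],0,0.5],
    [[0,0,0.78],0,0.5],
    [[0,0,0.78],0,0.5],
    [[0,0,0.78],0,0.5],
    [[0,0,0.74],0,0.5],
    [[0,0,0],0,0.5],
    [[0,0,0],0,0.5],
  ],
)

```text
t: 10.32
ee_pos: [455.8, 75.1, 40.5]
orientation: [-1.321, -2.848, 0.002]
ft_force: [-0.3, 0.0, 0.7]
width: 43.8
grasp_force: 0.0
```

move_arm(
  steps=[
    [[0,0,0],0,1],
    [[0,0,0],0,1],
    [[0,0,0],0,1],
    [[0,0,0],0,1],
    [[0,0,0],0,1],
    [[0,0,0],0,1],
  ],
)

```text
t: 10.82
ee_pos: [457.0, 75.3, 41.6]
orientation: [1.321, 2.85, 0.001]
ft_force: [-0.3, -0.1, 4.0]
width: 9.7
grasp_force: 30.0
```

move_arm(
  steps=[
    [[0,0,-0.3],0,1],
    [[0,0,-0.6],0,1],
    [[0,0,-0.6],0,1],
    [[0,0,-0.5],0.995,1],
    [[0,0,-0.5],0.995,1],
    [[0,0,-0.5],0.995,1],
    [[0,0,-0.5],0.995,1],
    [[0,0,-0.5],0.995,1],
    [[0,0,-0.5],0.995,1],
    [[0,0,-0.5],0.995,1],
    [[0,0,-0.5],0.995,1],
    [[0,0,-0.5],0.995,1],
    [[0,0,-0.5],0.995,1],
    [[0,0,-0.5],0.995,1],
    [[0,0,-0.5],0.995,1],
    [[0,0,-0.5],0.995,1],
    [[0,0,-0.5],0.995,1],
    [[0,0,0],0.995,1],
    [[0,0,0],0,1],
    [[0,0,0],0,1],
  ],
)

```text
t: 12.48
ee_pos: [456.3, 75.2, 253.9]
orientation: [2.776, 1.47, 0.0]
ft_force: [0.3, -0.5, -0.1]
width: 9.9
grasp_force: 30.0
```

move_arm(
  steps=[
    [[-0.85,0.877,0],0,1],
    [[-0.85,0.877,0],0,1],
    [[-0.85,0.877,0],0,1],
    [[-0.85,0.877,0],0,1],
    [[-0.85,0.877,0],0,1],
    [[-0.85,0.877,0],0,1],
    [[-0.85,0.877,0],0,1],
    [[-0.85,0.877,0],0,1],
    [[-0.85,0.877,0],0,1],
    [[-0.85,0.877,0],0,1],
    [[-0.85,0.877,0],0,1],
    [[-0.85,0.877,0],0,1],
    [[-0.85,0.877,0],0,1],
    [[0,0,0.5],0,1],
    [[0,0,0.5],0,1],
    [[0,0,0.5],0,1],
    [[0,0,0.5],0,1],
    [[0,0,0],0,1],
    [[0,0,0],0,1],
  ],
)

```text
t: 14.07
ee_pos: [535.5, -312.2, 202.4]
orientation: [-2.775, -1.467, 0.002]
ft_force: [0.4, -1.3, 0.4]
width: 9.5
grasp_force: 30.0
```

```bash
python3 - <<'E'
from h import *
im,k,o=wristk(); print(o['t'],o['ee_pos'],o['orientation'],o['width'],o['ft_force']); save('w5',im)
np.savez('w5.npz',A=k[0],c=k[1],r=k[2])
p=[544.5,-318.6,-0.602]
d=cams.get_image('scene')['image']
for P in [(-9,70,113),(-5,70,113),(-1.5,93,101.5),(4.5,93,101.5),(-1.5,47,101.5),(5,70,106),(-1.5,23,101.5)]: print(P,proj(k,pose(p,P))[0].round(1))
O=np.zeros((600,800,3),np.uint8)
O[:, :600]=cv2.resize(im[0:300,220:520],None,fx=2,fy=2,interpolation=2)
O[:200,600:]=cv2.resize(d[110:210,340:440],None,fx=2,fy=2)
save('w5c',O)
E
```

```text
14.0667 [ 535.49705152 -312.24531718  202.41542691] [-2.77507110e+00 -1.46741109e+00  2.13451396e-03] 9.537170456930133 [ 0.38707977 -1.28469955  0.35859399]
(-9, 70, 113) [322.2 109.9]
(-5, 70, 113) [328.  109.9]
(-1.5, 93, 101.5) [332.9  76.4]
(4.5, 93, 101.5) [341.3  76.5]
(-1.5, 47, 101.5) [332.1 141.9]
(5, 70, 106) [341.8 109.9]
(-1.5, 23, 101.5) [331.7 173.7]
```

View pics/w5c.png

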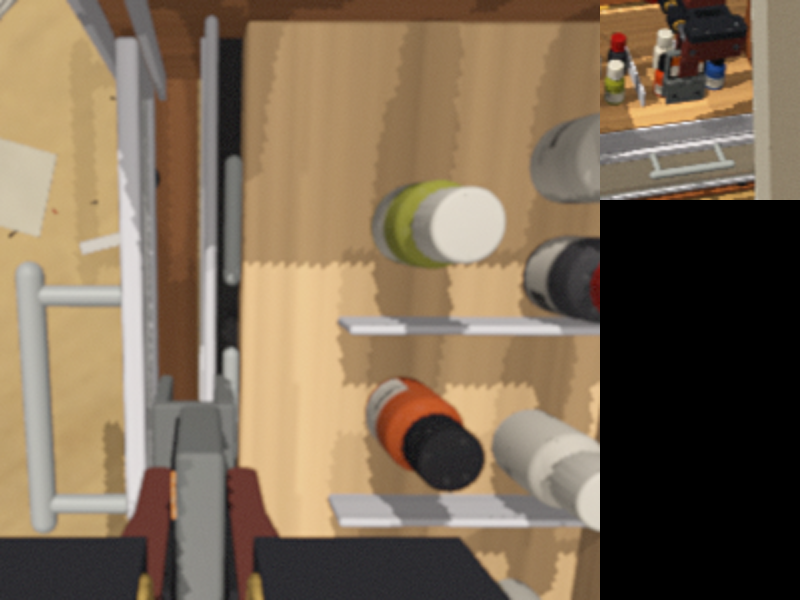

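```bash
python3 - <<'E'
from h import *
d=np.load('w5.npz'); k=(d['A'],d['c'],d['r'])
Rt=R.from_rotvec([-2.77507110e+00,-1.46741109e+00,2.13451396e-03]).as_matrix(); t=np.array([535.497,-312.245,202.415])
for P in [(2.5,25,35),(-18.5,25,35),(-1.5,25,73),(-11.5,25,73),(-1.5,25,35),(-11.5,25,35)]:
    q=Rt@np.array([P[1],P[0]+6.5,41.6-P[2]])+t; print(P,((proj(k,q)[0]-[220,0])*2).round(1))
u=np.array([np.cos(-.602),np.sin(-.602),0]); print('cab x of origin',(t+6.5*Rt[:,1]-[544.5,-318.6,0])@u,'cab y of TCP',(t-[544.5,-318.6,0])@[-u[1],u[0],0],'yaw err deg',np.degrees(np.arctan2(Rt[1,1],Rt[0,1])+.602), 'tilt',Rt[:,2])
E
```

```text
(2.5, 25, 35) [232.7 404.9]
(-18.5, 25, 35) [148.6 405.1]
(-1.5, 25, 73) [221.4 454. ]
(-11.5, 25, 73) [170.6 454.1]
(-1.5, 25, 35) [216.7 405. ]
(-11.5, 25, 35) [176.6 405. ]
cab x of origin -4.51917824931484 cab y of TCP 0.13949373748512578 yaw err deg 0.2303253400701975 tilt [-0.0023398   0.00151565 -0.99999611]
```

move_arm(
  steps=[
    [[0,0.1,0],0,1],
    [[0,0,0.4],0,1],
    [[0,0,0.4],0,1],
    [[0,0,0.4],0,1],
    [[0,0,0.4],0,1],
    [[0,0,0],0,1],
    [[0,0,0],0,1],
  ],
)

```text
t: 14.75
ee_pos: [537.6, -314.7, 162.4]
orientation: [-2.777, -1.465, 0.002]
ft_force: [0.2, 0.5, 0.2]
width: 10.0
grasp_force: 30.0
```

```bash
cat >> h.py <<'E'
def rep(o):
    Rt=R.from_rotvec(o['orientation']).as_matrix(); t=o['ee_pos']; u=np.array([np.cos(-.602),np.sin(-.602),0])
    print(o['t'],'foot x %.2f y %.2f z %.2f'%((t+6.8*Rt[:,1]-[544.5,-318.6,0])@u,(t-[544.5,-318.6,0])@[-u[1],u[0],0]+.4,t[2]-41.6),'yaw',np.degrees(np.arctan2(Rt[1,1],Rt[0,1])+.602).round(2),'tilt',Rt[:2,2].round(4),'F',o['ft_force'].round(1),o['grasp_force'],o['width'])
E
python3 -c "
from h import *
rep(ctrl.get_obs())"
```

```text
14.75 foot x -1.12 y -0.33 z 120.81 yaw 0.14 tilt [-0.0019  0.0012] F [0.2 0.5 0.2] 29.999816715717316 10.015409424662165
```

move_arm(
  steps=[
    [[0,-0.03,0.1],0,1],
    [[0,0,0.2],0,1],
    [[0,0,0.2],0,1],
    [[0,0,0.15],0,1],
    [[0,0,0],0,1],
    [[0,0,0],0,1],
  ],
)

```text
t: 15.25
ee_pos: [537.4, -314.5, 147.1]
orientation: [-2.778, -1.466, 0.0]
ft_force: [-0.4, -0.8, -0.2]
width: 10.0
grasp_force: 30.0
```

```bash
python3 -c "
from h import *
rep(ctrl.get_obs())"
```

```text
15.25 foot x -1.34 y -0.24 z 105.52 yaw 0.15 tilt [-0.0005  0.0003] F [-0.4 -0.8 -0.2] 29.999908804893494 10.046667060167023
```

The foot is inside the channel with no contact force. I'll lean it towards the lip and push down.

move_arm(
  steps=[
    [[0,-0.05,0],0,1],
    [[0,0,0.12],0,1],
    [[0,0,0.12],0,1],
    [[0,0,0.12],0,1],
    [[0,0,0.12],0,1],
  ],
)

```text
t: 15.67
ee_pos: [536.2, -313.6, 135.5]
orientation: [-2.777, -1.466, 0.001]
ft_force: [-3.6, 2.5, 9.4]
width: 10.0
grasp_force: 30.0
```

```bash
python3 -c "
from h import *
rep(ctrl.get_obs())"
```

```text
15.6667 foot x -2.90 y -0.22 z 93.87 yaw 0.14 tilt [-0.0009  0.0006] F [-3.6  2.5  9.4] 30.00404566526413 9.975844933408192
```

Sliding past the spring as described (9 N at foot z 94). Continuing.

move_arm(
  steps=[
    [[0,0,0.12],0,1],
    [[0,0,0.12],0,1],
    [[0,0,0.1],0,1],
    [[0,0,0.06],0,1],
    [[0,0,0],0,1],
  ],
)

```text
t: 16.08
ee_pos: [536.5, -313.9, 125.7]
orientation: [-2.778, -1.466, 0.0]
ft_force: [-1.2, 0.7, 3.9]
width: 9.9
grasp_force: 30.0
```

```bash
python3 -c "
from h import *
rep(ctrl.get_obs())"
```

```text
16.0833 foot x -2.44 y -0.24 z 84.07 yaw 0.15 tilt [-0.0001  0.0001] F [-1.2  0.7  3.9] 30.001031756401062 9.922966510462723
```

move_arm(
  steps=[
    [[0,0,0.08],0,1],
    [[0,0,0.06],0,1],
    [[0,0,0],0,1],
    [[0,0,0],0,1],
  ],
)

```text
t: 16.42
ee_pos: [536.7, -314.0, 125.4]
orientation: [2.778, 1.466, 0.0]
ft_force: [-9.8, 5.7, 30.6]
width: 10.2
grasp_force: 30.0
```

```bash
python3 -c "
from h import *
rep(ctrl.get_obs())"
```

```text
16.4167 foot x -2.29 y -0.21 z 83.84 yaw 0.15 tilt [ 0.0004 -0.0002] F [-9.8  5.7 30.6] 30.03271847963333 10.185048883807404
```

On the bed and pressed at 30 N. I'll ease off a little, then check that it stays put and that the screen is still down.

move_arm(
  steps=[
    [[0,0,-0.04],0,1],
    [[0,0,0],0,1],
    [[0,0,0],0,1],
    [[0,0,0],0,1],
    [[0,0,0],0,1],
    [[0,0,0],0,1],
  ],
)

```text
t: 16.92
ee_pos: [536.6, -314.0, 125.5]
orientation: [2.778, 1.466, 0.0]
ft_force: [-7.4, 5.6, 22.3]
width: 10.0
grasp_force: 30.0
```

```bash
python3 -c "
from h import *
im,k,o=wristk(); d=cams.get_image('scene')['image']; rep(o); rep(ctrl.get_obs())
O=np.zeros((600,640,3),np.uint8); O[:400]=im; O[400:,:320]=cv2.resize(d[110:210,320:480],None,fx=2,fy=2); save('w6',O)
p=[544.5,-318.6,-0.602]; print(proj(k,pose(p,[(-75,50,96),(-36,60,102)])))"
```

```text
16.9167 foot x -2.33 y -0.24 z 83.94 yaw 0.15 tilt [ 0.0003 -0.0002] F [-7.4  5.6 22.3] 30.016662776470184 9.977772764173627
17.0167 foot x -2.35 y -0.22 z 83.91 yaw 0.15 tilt [ 0.0003 -0.0002] F [-7.7  4.  22.6] 30.016790628433228 9.775666075125637
[[197.47678235 146.0584315 ]
 [266.90390344 127.90525771]]
```

View pics/w6.png

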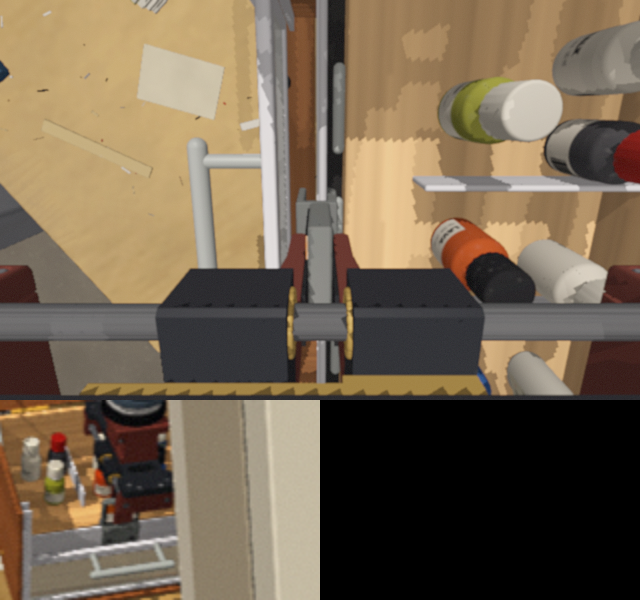

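The holder sits over the lip at (318,215), with the tongue in the channel in front of the orange bottle at (480,260). The handle end at (197,145) matches the fully-down prediction, and the bottles I can see are standing. Handing in.

```bash
python3 -c "
from h import *
print(ctrl.close_job())"
```

```text
the job is handed in; nothing more can be done
None
```

The job is handed in: the screen is fully down, and the orange-label holder is home on the channel bed in front of the orange bottle, still gripped at 30 N and pressed down with about 22 N (the hand-in returned no verdict).

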